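# Free a gummed-up turn-catch and take out the backing plate

### The arm

A 6-joint arm with a two-finger parallel gripper is mounted at the origin on the work surface. World frame = base frame: x ahead of the robot, y to its left, z up, the work surface at z = 0. Lengths are in m, angles in rad, forces in N, time in s.
With the tool pointing down it reaches from about 0.35 to 0.725 m from the base axis. Payload 4.3 kg.
Tool frame: the origin (TCP) lies at the very end of the fingers, on their centre line; the grasp point (between the pads) lies arm.hold_point_z behind it (arm.hold_point_z is the distance from the TCP to the grasp point, in m); z points along the fingers, y is the line along which they close (so a half turn about z gives the same grasp; the last joint's range is limited). The gripper opens to 85 mm and grips with 20 to 120 N. Pads are 22 mm wide; open, the fingers measure 114 mm over their backs; the gripper's body (76 mm by 85 mm) begins 54 mm behind the grasp point. The pads swing forward as they close: fully open they stand 13 mm farther back than shut.
Start: joints at [-1.294, 0.377, 0.081, 1.274, 0, 1.46], TCP at [0.217, -0.533, 0.231] pointing down, gripper open.
Joint ranges: [-2.72, 2.72], [-0.84, 1.66], [-1.02, 1.22], [-1.77, 2.12], [-1.37, 1.28], [-3.14, 3.14]. Speed limits (rad/s): [2.57, 2.57, 3.14, 3.14, 3.14, 3.14].

### API

Orientations are given as a unit quaternion [x, y, z, w].
In Python, from rig import arm gives the robot as it stands.
- The arm moves only by the tool play_rows, never from a script. Its argument "steps" is one flat list of numbers, 7 for each row, row after row: the finger opening in mm, from 0 to 85.4, then the shift along the tool's x, y, z in units of 40 mm (1.0 is 40 mm), then the turn, a rotation vector about the tool's x, y, z in units of 5 degrees (1.0 is 5 degrees). In form: [fingers, tx, ty, tz, ax, ay, az, fingers, tx, ty, tz, ax, ay, az, ...]. A call has 1 to 8 rows; each row shifts and turns the commanded pose from where the row before left it, along the tool's axes as they then stand; what a row does not reach is not made up. A row lasts 1/12 s, in which the tool goes at most 41.7 mm and 7.16 degrees, less where a joint would pass 70% of its speed; a pose out of reach is approached as far as the arm can. A call is refused whole if a number of a shift passes 1 or a number of a turn 1, either way. A call with a gripper value outside its range is refused whole. The fingers move at their own pace and stop on an object; "squeeze" is the grip in N (left out, the last holds). Time passes only in rows, so rows that do not move let the fingers close. It gives the time, the measured TCP pose, the force, the opening and the grip force at its end, in the units of the state.
- arm.get_state(): the state, without advancing time (a new reading comes with each control period).
- arm.read_camera(name): name is "scene" or "top" or "wrist"; returns (picture, depth): 400x640x3 uint8, red, green, blue; 400x640 float32, m along the optical axis (not along the pixel's ray), 0 where there is no reading.
- arm.camera_params(name): a dict with "mtx" (3x3 intrinsics, pixels), "cam_to_world" (4x4, takes a point from camera to world coordinates). Camera axes: x right, y up, looking along -z (the intrinsics and any distortion apply to the point x, -y, -z); pixel columns grow to the right and rows downward; lengths in m; the calibration is good to about 2 mm. The wrist camera is an equidistant fisheye: a pixel r from the principal point sees the ray r / f radians off the axis. A picture is of the moment at which its call begins: read the wrist's pose just before it. camera_params takes no time and is no camera call; for the wrist camera it gives the pose at the moment of the call.
- arm.hand_in(): hands the job in; it is judged then, once.
The state is a dict: "t": time; "q": joint angles; "qvel": joint speeds; "tau": joint torques, N m; "tool_pos": TCP position; "ee_rot": TCP orientation; "contact_force": force on the tool from outside, world axes, zero at the start; "moment": the same for the moment, N m; "grip_width": opening from 0.0 (shut) to 1.0 (fully open); "gripper_force": force on a finger pad.
Only numpy, scipy, OpenCV 4.12 (cv2) and the standard library are available. Lean on these libraries where they do the work, as an engineer would, in place of code of your own. Each camera call takes 0.05 s, during which the arm holds its last target. There are 200 camera calls.

### The job

The red turn-catch that keeps the blue backing plate in its bench station is seized with dried polish. Work it loose by rocking it gently to and fro in small arcs, reversing as soon as it comes up firm so as not to over-twist its brass stem; once it gives, turn it anticlockwise (seen from above) about a quarter turn so that its keeper is well clear of the plate, then lift the plate straight out by its hub and set it down flat, not dropped, in the middle of the green tray. Leave the catch open and everything else where it is.

Things in the scene. Friction and masses are not known exactly. Their poses are not given: they have to be found in the camera images.
- station: Aluminium slab 160 mm (its x) by 230 mm (its y, -135 to +95 mm) by 20 mm high, bolted to the table; origin on the table. Plate seat centred at its y = -55 mm, the catch's upright axis at its y = +45 mm. Three black lugs 7.5 mm high, 3 mm clear of the plate's rim, locate the plate sideways. Station and tray may swap sides.
- catch_grip (a point): On the catch's upright turning axis at gripping height, 68 mm above the table; its axes turn with the catch. The red wing is a flat upright bar 48 mm long (along this y), 12 mm thick (along this x), 46 to 78 mm above the table: grip it across its thickness with 40 to 80 N. Below it a black neck 26 mm in diameter.
- catch (a joint): Catch angle on its stem, rad, 0 = keeper over the plate, grows anticlockwise seen from above, end stop 1.6. Seized: at first it swings 0.15 to 0.25 rad to either side, loosely (0.1 N m), then against crust yielding at 0.4 to 0.6 N m, then solid. Each push to solid on the other side breaks more and widens the arc; after 4 to 7 half strokes it runs on anticlockwise (0.1 N m).
- keeper_tip (a point): Outer end of the catch's steel keeper bar (16 mm wide, 34 to 40 mm above the table, from the axis 53 mm out along the -y of catch_grip). With the catch at 0 it reaches 15 mm over the plate's rim with 2 mm of air; it is clear of the plate from 1.0 rad on.
- stem (a joint): Twist of the brass stem that carries the catch, rad, 0 unloaded, anticlockwise positive; a spring of 15 N m per rad, so it reads the torque on the catch: 0.03 to 0.04 = crust yielding, 0.05 to 0.06 = up solid, above 0.08 (1.2 N m) = stem damaged. Catch angle in the world = station yaw + stem + catch. The moment about the vertical on the robot's tool shows the same torque.
- seat (a point): Centre of the plate's seat on top of the station, 20 mm above the table.
- backing_plate: Rigid blue backing plate, a disc 125 mm in diameter and 12 mm thick with an upright black hub 32 mm in diameter on top, hub top 54 mm above the underside; 0.2 to 0.45 kg. Origin centre of the underside, z up. It lies in the seat, under the keeper.
- plate_grip (a point): Point on the hub's axis, 38 mm above the plate's underside: where to grip the hub from above.
- tray: Open green tray fixed to the table, 190 x 190 x 30 mm outside, walls and floor 5 mm thick; origin centre of the underside.
- polish_bottle: Bystander: black polish bottle, upright, 68 mm diameter, 190 mm tall; origin centre of underside.
- spray_bottle: Bystander: white spray bottle with blue trigger head, upright, 72 mm diameter, 185 mm tall; origin centre of underside.
- paste_jar: Bystander: small yellow paste jar with white lid, 52 mm diameter, 55 mm tall; origin centre of underside.
- disc_stack: Bystander: stack of purple perforated sanding discs, 150 mm diameter, 14 mm high; origin centre of underside.
- wrench: Bystander: steel wrench lying flat, 160 mm long; its x axis runs along it.
- sanding_block: Bystander: orange sanding block, 70 x 120 x 35 mm; origin centre of underside.
Not all that is in view belongs to the job. Leave any orange look-alike of the backing_plate alone.

How it is judged:
On the way, in this order (a step that is already met when the one before it is completed fails the run):
1. the catch is worked free and turned at least 1.1 rad anticlockwise while the plate still lies in its seat (value of joint catch above 1.1 rad and distance between backing_plate and seat below 0.01 m), for 0.1 s.
2. the plate is lifted clear of the seat (z of backing_plate in the frame of station above 0.05 m), for 0.1 s.
At the end, for the whole second after the job is handed in: The backing plate lies flat (within 0.1 rad), hub up and at rest on the tray's floor, within 40 mm of the tray's centre, and the catch stands open by more than 1.0 rad (value of joint catch above 1 rad and horizontal distance between backing_plate and tray below 0.04 m and height (world z) of backing_plate below 0.012 m and angle between backing_plate's own z axis and vertical below 0.1 rad and linear speed of backing_plate below 0.02 m/s); the robot touches nothing.
It fails at once if the brass stem is twisted by more than 0.08 rad (1.2 N m) either way (value of joint stem above 0.08 rad or value of joint stem below -0.08 rad).
It fails at once if the plate is let go in the air (more than 15 mm above the tray's floor, away from its seat) (contact force between the fingers and backing_plate below 0.05 N and height (world z) of backing_plate above 0.02 m and distance between backing_plate and seat above 0.04 m).
It fails at once if a bystander is pushed more than 30 mm or knocked over (distance of any of polish_bottle, spray_bottle, paste_jar, disc_stack, wrench, sanding_block from where it was at the start of the episode above 0.03 m or angle between any of polish_bottle, spray_bottle, paste_jar, disc_stack, wrench, sanding_block's own z axis and vertical above 0.4 rad).
It also fails if it takes over 72 s, if anything falls off the work surface, if the arm or the gripper's body presses on something with over 40 N, if the wrist force passes 120 N, or if a joint passes its speed limit or range.

## Working session

There is one attempt and no reset: what is moved stays moved. The work goes in short steps, Python scripts to look and compute and a tool call to move; the robot and the scene stay as the last step left them, time stands still between calls to the robot, and variables do not carry over. Pictures are saved under pics/ and viewed, at most 10 in all, crops included, and the job is handed in when it is done.

Besides the shell and the picture viewer there is one more tool, called after "Call:" in YAML: its name, and indented under it one key for each argument. play_rows: Moves the arm, as the interface text tells. Its arguments: {"type":"object","properties":{"steps":{"type":"array","items":{"type":"number"}},"squeeze":{"type":"number"}},"required":["steps"]}

```bash
mkdir -p pics; ls; python3 - <<'E'
from rig import arm
import numpy as np,cv2
s=arm.get_state();print(s,arm.hold_point_z)
for n in("top","scene"):
    p,d=arm.read_camera(n);c=arm.camera_params(n);np.savez(f"pics/{n}0.npz",p=p,d=d,K=c["mtx"],T=c["cam_to_world"])
    print(n,c);cv2.imwrite(f"pics/{n}0.png",p[:,:,::-1])
E
```

```text
pics
{'t': 0.0, 'q': array([-1.29429734e+00,  3.78062255e-01,  7.96352307e-02,  1.27437197e+00,
       -1.78019302e-05,  1.46050553e+00]), 'qvel': array([-2.27506206e-04,  5.80672730e-04, -1.05200555e-03, -1.04969389e-03,
        9.02483946e-05, -5.99045898e-04]), 'tau': array([-1.03352391e-03, -4.63608527e+01,  2.69873339e+01,  2.07227800e-02,
       -4.67670252e-04,  5.44075633e-06]), 'tool_pos': array([ 0.21672949, -0.53189997,  0.23036493]), 'ee_rot': array([ 9.81356928e-01,  1.92191513e-01, -9.19893442e-05, -9.97138181e-04]), 'contact_force': array([ 1.17435569,  0.67444997, -0.25761897]), 'moment': array([-0.06346148,  0.00625858, -0.02697832]), 'gripper_force': 0.0, 'grip_width': 1.0023023824447466} 0.0187
top {'mtx': array([[421.0901196 ,   0.        , 322.33573965],
       [  0.        , 421.0901196 , 201.23911862],
       [  0.        ,   0.        ,   1.        ]]), 'cam_to_world': array([[ 1.88384238e-02,  9.90311631e-01, -1.37579025e-01,
         3.72339562e-01],
       [-9.99819301e-01,  1.90094689e-02, -7.06617496e-05,
        -1.14646640e-02],
       [ 2.54532704e-03,  1.37555496e-01,  9.90490791e-01,
         1.39217953e+00],
       [ 0.00000000e+00,  0.00000000e+00,  0.00000000e+00,
         1.00000000e+00]])}
scene {'mtx': array([[432.78393619,   0.        , 316.24353288],
       [  0.        , 432.78393619, 200.9598605 ],
       [  0.        ,   0.        ,   1.        ]]), 'cam_to_world': array([[ 0.10076153, -0.83427539,  0.54206245,  1.33484756],
       [ 0.9948326 ,  0.07766374, -0.06539452, -0.07689993],
       [ 0.01245844,  0.54585064,  0.83778987,  1.29870312],
       [ 0.        ,  0.        ,  0.        ,  1.        ]])}
```

View pics/top0.png

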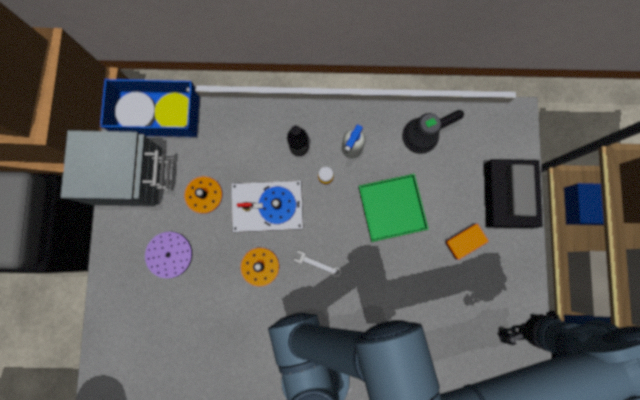

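View pics/scene0.png

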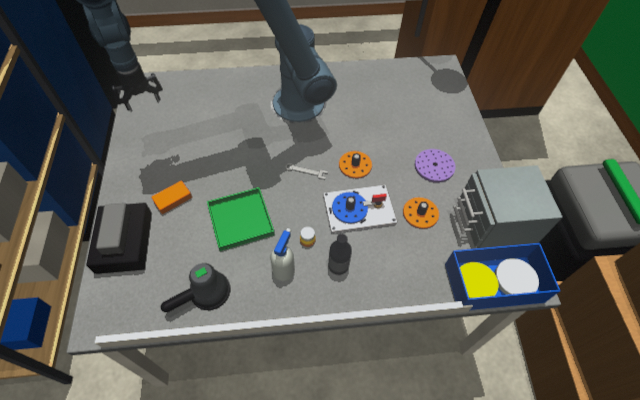

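```bash
cat > h.py <<'E'
import numpy as np,cv2
def cloud(p,d,K,T):
    v,u=np.mgrid[:400,:640]
    c=np.stack([(u-K[0,2])/K[0,0]*d,-(v-K[1,2])/K[1,1]*d,-d],-1)
    return c@T[:3,:3].T+T[:3,3]
def masks(p):
    h=cv2.cvtColor(p,cv2.COLOR_RGB2HSV).astype(int);H,S,V=h[...,0],h[...,1],h[...,2]
    return dict(blue=(H>100)&(H<120)&(S>150)&(V>80),red=((H<6)|(H>174))&(S>150)&(V>60),green=(H>50)&(H<75)&(S>130)&(V>60),white=(S<60)&(V>140))
def rect(P):
    r=cv2.minAreaRect((P[:,:2]*1000).astype(np.float32));return [np.round(x,1) for x in r]
E
python3 - <<'E'
from h import *
for n,box in(("top",(150,120,440,280)),("scene",(190,150,460,260))):
    z=np.load(f"pics/{n}0.npz");W=cloud(z['p'],z['d'],z['K'],z['T']);m=masks(z['p'])
    b=np.zeros((400,640),bool);b[box[1]:box[3],box[0]:box[2]]=1
    for k in m:
        P=W[m[k]&b&(z['d']>0)]
        if k=='blue':P=P[(P[:,2]<.05)]
        if k=='white':P=P[(P[:,2]>.012)&(P[:,2]<.028)&(abs(P[:,0]-.5)<.4)]; 
        if k=='red':print(P.round(3)[:40].tolist())
        if len(P):print(n,k,len(P),np.median(P,0).round(4),P.min(0).round(3),P.max(0).round(3),rect(P))
z=np.load("pics/top0.npz");cv2.imwrite("pics/crop0.png",cv2.resize(z['p'][165:300,175:345,::-1],None,fx=4.4,fy=4.4,interpolation=cv2.INTER_CUBIC))
E
```

```text
top blue 954 [0.549  0.1369 0.031 ] [ 0.49   0.077 -0.002] [0.832 0.583 0.049] [array([686.8, 319.9]), array([575.4, 116.5]), np.float64(52.6)]
[[0.545, 0.239, 0.074], [0.544, 0.235, 0.079], [0.544, 0.232, 0.08], [0.545, 0.229, 0.079], [0.545, 0.226, 0.076], [0.545, 0.222, 0.079], [0.546, 0.221, 0.071], [0.541, 0.254, 0.076], [0.541, 0.25, 0.082], [0.541, 0.248, 0.078], [0.542, 0.245, 0.072], [0.542, 0.242, 0.075], [0.541, 0.238, 0.077], [0.542, 0.235, 0.075], [0.542, 0.232, 0.077], [0.542, 0.229, 0.077], [0.542, 0.226, 0.077], [0.541, 0.222, 0.08], [0.542, 0.219, 0.076], [0.542, 0.217, 0.072], [0.542, 0.214, 0.074], [0.538, 0.253, 0.079], [0.538, 0.251, 0.078], [0.538, 0.247, 0.08], [0.538, 0.245, 0.076], [0.537, 0.24, 0.083], [0.538, 0.238, 0.077], [0.539, 0.235, 0.075], [0.539, 0.232, 0.076], [0.538, 0.229, 0.077], [0.538, 0.225, 0.079], [0.539, 0.223, 0.076], [0.539, 0.216, 0.077], [0.538, 0.213, 0.079], [0.536, 0.245, 0.073], [0.535, 0.241, 0.077], [0.535, 0.238, 0.077], [0.535, 0.235, 0.077], [0.535, 0.231, 0.078], [0.536, 0.23, 0.071]]
top red 47 [0.5386 0.232  0.0766] [0.534 
[... 1026 characters left out ...]
0.077], [0.546, 0.246, 0.078], [0.544, 0.251, 0.075], [0.544, 0.254, 0.074], [0.547, 0.212, 0.078], [0.546, 0.216, 0.077], [0.545, 0.219, 0.074], [0.549, 0.222, 0.08], [0.546, 0.226, 0.075], [0.548, 0.229, 0.077], [0.544, 0.234, 0.07], [0.546, 0.237, 0.074]]
scene red 33 [0.5441 0.233  0.0775] [0.538 0.212 0.07 ] [0.549 0.254 0.085] [array([544. , 233.1]), array([ 7.5, 42.9]), np.float64(6.8)]
scene green 2488 [ 0.548  -0.2467  0.0077] [ 0.438 -0.356 -0.002] [ 0.662 -0.134  0.039] [array([ 549.1, -246.4]), array([193.2, 190.1]), np.float64(13.7)]
scene white 1424 [0.5675 0.2025 0.0217] [ 0.237 -0.43   0.012] [0.633 0.557 0.028] [array([453.6,  52.3]), array([996.2, 352.7]), np.float64(85.3)]
```

View pics/crop0.png

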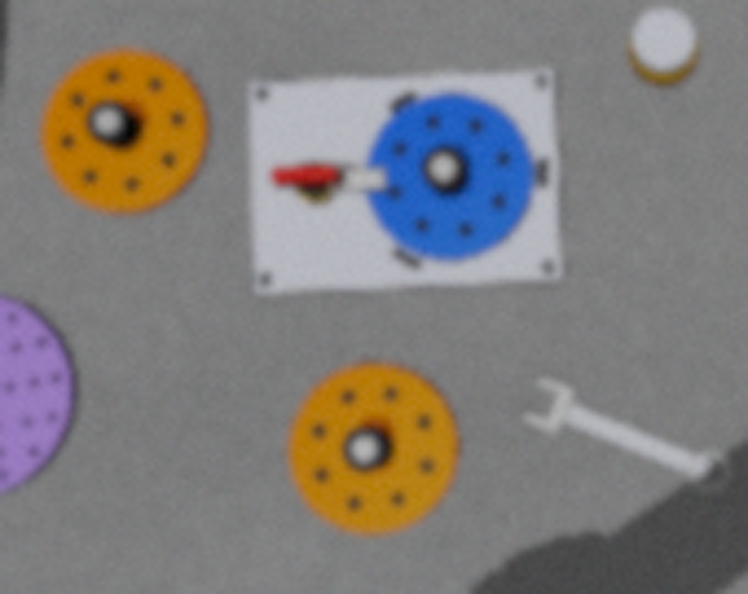

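The crop shows the blue plate (crop px 450,175) on the pale station, with the red catch (crop px 310,178) and its keeper over the rim. The orange discs at (125,130) and (372,448) are the look-alikes. The slab and the keeper mark the blue one as the plate meant. I'm moving above the catch at about (0.542, 0.233), station yaw about 0.07.

Call:
play_rows:
  steps: [85,0.613,-0.61,0,0,0,0,85,0.613,-0.61,0,0,0,0,85,0.613,-0.61,0,0,0,0,85,0.613,-0.61,0,0,0,0,85,0.613,-0.61,0,0,0,0,85,0.613,-0.61,0,0,0,0,85,0.613,-0.61,0,0,0,0,85,0.613,-0.61,0,0,0,0]
  squeeze: 60

```text
t: 0.77
tool_pos: [0.325, -0.2759, 0.2309]
ee_rot: [0.981, 0.192, -0.0, -0.0]
contact_force: [0.6, 0.2, -0.0]
grip_width: 0.997
gripper_force: 0.0
```

Call:
play_rows:
  steps: [85,0.613,-0.61,0,0,0,0,85,0.613,-0.61,0,0,0,0,85,0.613,-0.61,0,0,0,0,85,0.613,-0.61,0,0,0,0,85,0.613,-0.61,0,0,0,0,85,0.613,-0.61,0,0,0,0,85,0.613,-0.61,0,0,0,0,85,0.613,-0.61,0,0,0,0]

```text
t: 1.43
tool_pos: [0.4329, -0.0212, 0.231]
ee_rot: [0.981, 0.192, -0.0, 0.0]
contact_force: [0.9, -1.3, 0.2]
grip_width: 0.994
gripper_force: 0.0
```

Call:
play_rows:
  steps: [85,0.613,-0.61,0,0,0,0,85,0.613,-0.61,0,0,0,0,85,0.613,-0.61,0,0,0,0,85,0.613,-0.61,0,0,0,0,85,0.613,-0.61,0,0,0,0,85,0.613,-0.61,0,0,0,0,85,0.613,-0.61,0,0,0,0,85,0.613,-0.61,0,0,0,0]

```text
t: 2.1
tool_pos: [0.541, 0.2334, 0.2307]
ee_rot: [0.981, 0.192, -0.0, 0.0]
contact_force: [-0.3, -0.7, 0.4]
grip_width: 0.997
gripper_force: 0.0
```

Call:
play_rows:
  steps: [85,0,0,0,0,0,-1,85,0,0,0,0,0,-1,85,0,0,0,0,0,-1,85,0,0,0,0,0,-1,85,0,0,0,0,0,-1,85,0,0,0,0,0,-1,85,0,0,0,0,0,-1,85,0,0,0,0,0,-1]

```text
t: 2.77
tool_pos: [0.5406, 0.2317, 0.2306]
ee_rot: [0.855, 0.518, -0.001, -0.0]
contact_force: [0.6, 0.1, 0.1]
grip_width: 0.996
gripper_force: 0.0
```

Call:
play_rows:
  steps: [85,0,0,0,0,0,-1,85,0,0,0,0,0,-1,85,0,0,0,0,0,-1,85,0,0,0,0,0,-1,85,0,0,0,0,0,-1,85,0,0,0,0,0,-1,85,0,0,0,0,0,-0.4,85,0,0,0,0,0,0]

```text
t: 3.43
tool_pos: [0.5406, 0.2317, 0.2307]
ee_rot: [0.681, 0.732, -0.001, -0.0]
contact_force: [0.2, 0.5, 0.1]
grip_width: 0.995
gripper_force: 0.0
```

```bash
python3 - <<'E'
from rig import arm
from h import *
c=arm.camera_params("wrist");p,d=arm.read_camera("wrist")
np.savez("pics/w0.npz",p=p,d=d,K=c["mtx"],T=c["cam_to_world"]);print(c)
cv2.imwrite("pics/w0.png",p[:,:,::-1])
E
```

```text
{'mtx': array([[309.70691629,   0.        , 321.76346017],
       [  0.        , 309.70691629, 199.22666746],
       [  0.        ,   0.        ,   1.        ]]), 'cam_to_world': array([[ 9.97204093e-01, -7.09358351e-02, -2.34969065e-02,
         5.34418542e-01],
       [ 7.47232282e-02,  9.43806191e-01,  3.21941476e-01,
         3.14996419e-01],
       [-6.60661659e-04, -3.22797122e-01,  9.46467951e-01,
         3.72829555e-01],
       [ 0.00000000e+00,  0.00000000e+00,  0.00000000e+00,
         1.00000000e+00]])}
```

View pics/w0.png

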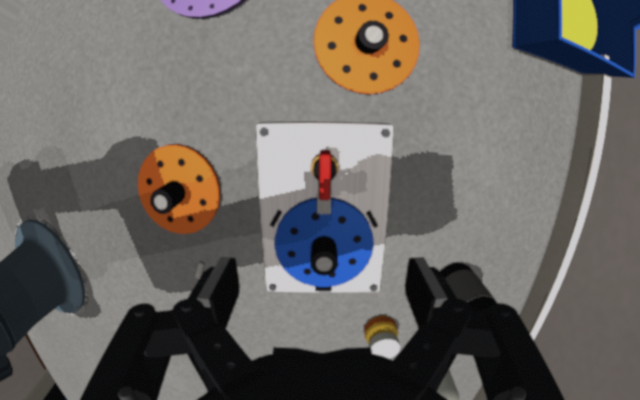

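```bash
cat >> h.py <<'E'
def fcloud(d,K,T):
    v,u=np.mgrid[:400,:640];x=(u-K[0,2])/K[0,0];y=(v-K[1,2])/K[1,1];r=np.hypot(x,y)+1e-9
    s=np.tan(np.minimum(r,1.4))/r
    return np.stack([x*s*d,-y*s*d,-d],-1)@T[:3,:3].T+T[:3,3]
def circ(P):
    A=np.c_[P[:,:2]*2,np.ones(len(P))];s=np.linalg.lstsq(A,(P[:,:2]**2).sum(1),rcond=None)[0];return s[:2],np.sqrt(s[2]+s[0]**2+s[1]**2)
E
python3 - <<'E'
from h import *
z=np.load("pics/w0.npz");W=fcloud(z['d'],z['K'],z['T']);p=z['p'];m=masks(p)
h=cv2.cvtColor(p,cv2.COLOR_RGB2HSV);H,S,V=h[...,0],h[...,1],h[...,2]
m['blue']=(H>100)&(H<122)&(S>140)&(V>40); 
b=np.zeros((400,640),bool);b[110:300,240:400]=1
near=np.hypot(W[...,0]-.545,W[...,1]-.19)<.16
P=W[m['red']&b]; Pt=P[P[:,2]>.073];print('red',len(Pt),Pt.mean(0),rect(Pt),P[:,2].max())
P=W[m['blue']&b&near];P=P[abs(P[:,2]-.032)<.006]
hull=P[cv2.convexHull((P[:,:2]*1e4).astype(np.float32),returnPoints=False)[:,0]]
print('blue',len(P),np.median(P[:,2]),rect(P),circ(hull))
P=W[b&near];Q=P[(P[:,2]>.066)&(P[:,1]<.18)];print('hub',len(Q),np.median(Q,0),rect(Q))
Q=P[abs(P[:,2]-.02)<.006];print('slab',len(Q),np.median(Q[:,2]),rect(Q))
E
```

```text
red 494 [0.54255215 0.24001578 0.0794838 ] [array([541.8, 264.9]), array([ 11.8, 100.5]), np.float64(1.6)] 0.3728295553985597
blue 5355 0.03142442979443694 [array([550.1, 137.7]), array([120. , 121.7]), np.float64(4.8)] (array([0.54958353, 0.13878701]), np.float64(0.060701608621121506))
hub 607 [0.54936601 0.14034754 0.07340624] [array([549.4, 138.5]), array([30.5, 31.3]), np.float64(3.3)]
slab 13436 0.019465821814303397 [array([547.2, 172.2]), array([161.6, 230.3]), np.float64(3.6)]
```

```bash
python3 - <<'E'
from h import *
z=np.load("pics/w0.npz");W=fcloud(z['d'],z['K'],z['T']);m=masks(z['p'])
P=W[m['red']];P=P[(P[:,2]>.073)&(P[:,2]<.085)&(np.hypot(P[:,0]-.543,P[:,1]-.235)<.04)]
print(len(P),P.mean(0),P.min(0),P.max(0),rect(P))
c=P[:,:2]-P[:,:2].mean(0);w,v=np.linalg.eigh(c.T@c);print(v[:,1],np.degrees(np.arctan2(-v[0,1]*np.sign(v[1,1]),abs(v[1,1]))))
E
```

```text
490 [0.54261855 0.2394037  0.07708914] [0.5362249  0.21476755 0.0736069 ] [0.54861184 0.26061274 0.07931262] [array([543. , 237.5]), array([11.8, 45.8]), np.float64(3.4)]
[-0.05823467  0.99830292] 3.338489404039297
```

Call:
play_rows:
  steps: [85,0.108,0.06,0,0,0,0.1,85,0,0,0.9,0,0,0,85,0,0,0.9,0,0,0,85,0,0,0.9,0,0,0,85,0,0,0.9,0,0,0,85,0,0,0.5,0,0,0,85,0,0,0.43,0,0,0,85,0,0,0,0,0,0]

```text
t: 4.15
tool_pos: [0.5397, 0.2354, 0.0457]
ee_rot: [0.684, 0.729, -0.003, -0.002]
contact_force: [0.0, -0.5, -1.1]
grip_width: 0.993
gripper_force: 0.0
```

```bash
cat > st.py <<'E'
from rig import arm
import numpy as np
s=arm.get_state();x,y,z,w=s['ee_rot'];yaw=np.degrees(2*np.arctan2(y,x))
print('t',s['t'],'yaw %.2f'%(yaw%360),'pos',s['tool_pos'].round(4),'F',s['contact_force'].round(1),'M',s['moment'].round(3),'grip',round(s['grip_width'],3),round(s['gripper_force'],1),'q6',round(s['q'][5],2))
E
python3 st.py
```

```text
t 4.15 yaw 93.61 pos [0.5397 0.2354 0.0457] F [ 0.  -0.5 -1.1] M [-0.027  0.035  0.037] grip 0.993 0.0 q6 1.81
```

Call:
play_rows:
  steps: [10,0,0,0,0,0,0,10,0,0,0,0,0,0,5,0,0,0,0,0,0,0,0,0,0,0,0,0,0,0,0,0,0,0,0,0,0,0,0,0,0,0,0,0,0,0,0,0,0,0,0,0,0,0,0,0]

```text
t: 4.82
tool_pos: [0.5431, 0.2364, 0.0511]
ee_rot: [0.684, 0.729, 0.0, 0.0]
contact_force: [-1.8, -0.4, 5.3]
grip_width: 0.128
gripper_force: 58.9
```

```bash
python3 st.py
```

```text
t 4.8167 yaw 93.66 pos [0.5431 0.2364 0.0511] F [-1.8 -0.4  5.3] M [-0.07   0.468 -0.054] grip 0.128 58.9 q6 1.81
```

Call:
play_rows:
  steps: [0,0,0,0,0,0,-0.5,0,0,0,0,0,0,-0.5,0,0,0,0,0,0,-0.4,0,0,0,0,0,0,0]

```text
t: 5.15
tool_pos: [0.5431, 0.2364, 0.0512]
ee_rot: [0.638, 0.77, 0.0, 0.0]
contact_force: [-2.4, -0.4, 4.7]
grip_width: 0.125
gripper_force: 58.9
```

```bash
python3 st.py
```

```text
t 5.15 yaw 100.72 pos [0.5431 0.2364 0.0512] F [-2.4 -0.4  4.7] M [-0.057  0.482 -0.065] grip 0.125 58.9 q6 1.69
```

Call:
play_rows:
  steps: [0,0,0,0,0,0,-0.2,0,0,0,0,0,0,0]

```text
t: 5.32
tool_pos: [0.5431, 0.2364, 0.0512]
ee_rot: [0.631, 0.775, 0.0, 0.0]
contact_force: [-2.6, -0.0, 5.2]
grip_width: 0.129
gripper_force: 58.9
```

```bash
python3 st.py
```

```text
t 5.3167 yaw 101.68 pos [0.5431 0.2364 0.0512] F [-2.6 -0.   5.2] M [ 0.025  0.488 -0.037] grip 0.129 58.9 q6 1.67
```

Call:
play_rows:
  steps: [0,0,0,0,0,0,-0.2,0,0,0,0,0,0,0]

```text
t: 5.48
tool_pos: [0.5431, 0.2364, 0.0511]
ee_rot: [0.625, 0.781, 0.0, 0.0]
contact_force: [-2.5, 0.2, 5.7]
grip_width: 0.128
gripper_force: 58.9
```

```bash
python3 st.py
```

```text
t 5.4833 yaw 102.69 pos [0.5431 0.2364 0.0511] F [-2.5  0.2  5.7] M [-0.059  0.384 -0.086] grip 0.128 58.9 q6 1.65
```

Call:
play_rows:
  steps: [0,0,0,0,0,0,-0.2,0,0,0,0,0,0,0]

```text
t: 5.65
tool_pos: [0.5431, 0.2365, 0.0511]
ee_rot: [0.618, 0.786, 0.0, 0.0]
contact_force: [-2.6, 0.5, 6.1]
grip_width: 0.131
gripper_force: 58.9
```

```bash
python3 st.py
```

```text
t 5.65 yaw 103.69 pos [0.5431 0.2365 0.0511] F [-2.6  0.5  6.1] M [-0.07   0.454 -0.102] grip 0.131 58.9 q6 1.64
```

Call:
play_rows:
  steps: [0,0,0,0,0,0,-0.2,0,0,0,0,0,0,0]

```text
t: 5.82
tool_pos: [0.5431, 0.2364, 0.0511]
ee_rot: [0.611, 0.792, 0.0, 0.0]
contact_force: [-2.1, -0.3, 4.7]
grip_width: 0.128
gripper_force: 58.9
```

```bash
python3 st.py
```

```text
t 5.8167 yaw 104.66 pos [0.5431 0.2364 0.0511] F [-2.1 -0.3  4.7] M [-0.034  0.499 -0.205] grip 0.128 58.9 q6 1.62
```

Call:
play_rows:
  steps: [0,0,0,0,0,0,-0.2,0,0,0,0,0,0,0]

```text
t: 5.98
tool_pos: [0.5431, 0.2365, 0.0512]
ee_rot: [0.604, 0.797, 0.0, -0.0]
contact_force: [-1.6, -1.0, 5.6]
grip_width: 0.132
gripper_force: 59.0
```

```bash
python3 st.py
```

```text
t 5.9833 yaw 105.64 pos [0.5431 0.2365 0.0512] F [-1.6 -1.   5.6] M [-0.057  0.457 -0.402] grip 0.132 59.0 q6 1.6
```

Call:
play_rows:
  steps: [0,0,0,0,0,0,-0.2,0,0,0,0,0,0,0]

```text
t: 6.15
tool_pos: [0.5431, 0.2365, 0.0511]
ee_rot: [0.598, 0.802, 0.0, -0.0]
contact_force: [-1.5, -0.2, 4.2]
grip_width: 0.125
gripper_force: 59.1
```

```bash
python3 st.py
```

```text
t 6.15 yaw 106.62 pos [0.5431 0.2365 0.0511] F [-1.5 -0.2  4.2] M [ 0.031  0.441 -0.527] grip 0.125 59.1 q6 1.58
```

Call:
play_rows:
  steps: [0,0,0,0,0,0,-0.2,0,0,0,0,0,0,0]

```text
t: 6.32
tool_pos: [0.5431, 0.2365, 0.0511]
ee_rot: [0.591, 0.807, 0.0, -0.0]
contact_force: [-2.8, 0.2, 5.1]
grip_width: 0.126
gripper_force: 59.1
```

```bash
python3 st.py
```

```text
t 6.3167 yaw 107.61 pos [0.5431 0.2365 0.0511] F [-2.8  0.2  5.1] M [-0.023  0.507 -0.43 ] grip 0.126 59.1 q6 1.57
```

Call:
play_rows:
  steps: [0,0,0,0,0,0,-0.2,0,0,0,0,0,0,0]

```text
t: 6.48
tool_pos: [0.5431, 0.2365, 0.0511]
ee_rot: [0.583, 0.812, 0.0, -0.0]
contact_force: [-1.6, -0.5, 4.5]
grip_width: 0.128
gripper_force: 59.1
```

```bash
python3 st.py
```

```text
t 6.4833 yaw 108.61 pos [0.5431 0.2365 0.0511] F [-1.6 -0.5  4.5] M [-0.043  0.48  -0.528] grip 0.128 59.1 q6 1.55
```

Call:
play_rows:
  steps: [0,0,0,0,0,0,-0.2,0,0,0,0,0,0,0]

```text
t: 6.65
tool_pos: [0.5431, 0.2365, 0.0512]
ee_rot: [0.576, 0.817, 0.0, -0.0]
contact_force: [-2.7, 0.4, 5.1]
grip_width: 0.13
gripper_force: 59.6
```

```bash
python3 st.py
```

```text
t 6.65 yaw 109.59 pos [0.5431 0.2365 0.0512] F [-2.7  0.4  5.1] M [ 0.07   0.481 -0.62 ] grip 0.13 59.6 q6 1.53
```

Call:
play_rows:
  steps: [0,0,0,0,0,0,-0.15,0,0,0,0,0,0,0]

```text
t: 6.82
tool_pos: [0.543, 0.2365, 0.0511]
ee_rot: [0.571, 0.821, 0.0, -0.0]
contact_force: [-2.5, 0.2, 5.0]
grip_width: 0.133
gripper_force: 60.1
```

```bash
python3 st.py
```

```text
t 6.8167 yaw 110.31 pos [0.543  0.2365 0.0511] F [-2.5  0.2  5. ] M [ 0.006  0.474 -0.764] grip 0.133 60.1 q6 1.52
```

Call:
play_rows:
  steps: [0,0,0,0,0,0,-0.06,0,0,0,0,0,0,0,0,0,0,0,0,0,0.5,0,0,0,0,0,0,0.9,0,0,0,0,0,0,0.9,0,0,0,0,0,0,0.9,0,0,0,0,0,0,0.9,0,0,0,0,0,0,0.7]

```text
t: 7.48
tool_pos: [0.5431, 0.2364, 0.0511]
ee_rot: [0.728, 0.685, 0.0, 0.0]
contact_force: [-2.0, -0.5, 5.4]
grip_width: 0.127
gripper_force: 58.8
```

Call:
play_rows:
  steps: [0,0,0,0,0,0,0.2,0,0,0,0,0,0,0]

```text
t: 7.65
tool_pos: [0.5431, 0.2364, 0.0512]
ee_rot: [0.733, 0.68, 0.0, 0.0]
contact_force: [-2.9, -0.8, 5.3]
grip_width: 0.128
gripper_force: 58.8
```

```bash
python3 st.py
```

```text
t 7.65 yaw 85.69 pos [0.5431 0.2364 0.0512] F [-2.9 -0.8  5.3] M [-0.116  0.457  0.044] grip 0.128 58.8 q6 1.95
```

Call:
play_rows:
  steps: [0,0,0,0,0,0,0.2,0,0,0,0,0,0,0]

```text
t: 7.82
tool_pos: [0.5431, 0.2364, 0.0512]
ee_rot: [0.739, 0.674, 0.0, 0.0]
contact_force: [-3.1, -0.9, 6.1]
grip_width: 0.125
gripper_force: 58.9
```

```bash
python3 st.py
```

```text
t 7.8167 yaw 84.70 pos [0.5431 0.2364 0.0512] F [-3.1 -0.9  6.1] M [-0.115  0.44   0.15 ] grip 0.125 58.9 q6 1.97
```

Call:
play_rows:
  steps: [0,0,0,0,0,0,0.2,0,0,0,0,0,0,0]

```text
t: 7.98
tool_pos: [0.5431, 0.2364, 0.0512]
ee_rot: [0.745, 0.667, 0.0, 0.0]
contact_force: [-1.7, -0.1, 5.6]
grip_width: 0.126
gripper_force: 58.9
```

```bash
python3 st.py
```

```text
t 7.9833 yaw 83.73 pos [0.5431 0.2364 0.0512] F [-1.7 -0.1  5.6] M [-0.111  0.452  0.25 ] grip 0.126 58.9 q6 1.98
```

Call:
play_rows:
  steps: [0,0,0,0,0,0,0.3,0,0,0,0,0,0,0]

```text
t: 8.15
tool_pos: [0.5431, 0.2363, 0.0511]
ee_rot: [0.753, 0.658, 0.0, 0.0]
contact_force: [-2.3, -1.5, 5.0]
grip_width: 0.132
gripper_force: 59.0
```

```bash
python3 st.py
```

```text
t 8.15 yaw 82.25 pos [0.5431 0.2363 0.0511] F [-2.3 -1.5  5. ] M [-0.105  0.472  0.537] grip 0.132 59.0 q6 2.01
```

Call:
play_rows:
  steps: [0,0,0,0,0,0,0.3,0,0,0,0,0,0,0]

```text
t: 8.32
tool_pos: [0.5431, 0.2364, 0.0511]
ee_rot: [0.762, 0.648, 0.0, 0.0]
contact_force: [-2.2, -1.5, 4.6]
grip_width: 0.127
gripper_force: 59.0
```

```bash
python3 st.py
```

```text
t 8.3167 yaw 80.76 pos [0.5431 0.2364 0.0511] F [-2.2 -1.5  4.6] M [-0.126  0.484  0.553] grip 0.127 59.0 q6 2.04
```

Call:
play_rows:
  steps: [0,0,0,0,0,0,0.2,0,0,0,0,0,0,0]

```text
t: 8.48
tool_pos: [0.5431, 0.2363, 0.0511]
ee_rot: [0.767, 0.641, 0.0, 0.0]
contact_force: [-2.6, -0.8, 6.1]
grip_width: 0.13
gripper_force: 59.0
```

```bash
python3 st.py
```

```text
t 8.4833 yaw 79.77 pos [0.5431 0.2363 0.0511] F [-2.6 -0.8  6.1] M [-0.157  0.461  0.51 ] grip 0.13 59.0 q6 2.05
```

Call:
play_rows:
  steps: [0,0,0,0,0,0,0.2,0,0,0,0,0,0,0]

```text
t: 8.65
tool_pos: [0.5431, 0.2363, 0.0511]
ee_rot: [0.773, 0.635, 0.0, 0.0]
contact_force: [-1.8, -1.7, 5.0]
grip_width: 0.13
gripper_force: 59.0
```

```bash
python3 st.py
```

```text
t 8.65 yaw 78.77 pos [0.5431 0.2363 0.0511] F [-1.8 -1.7  5. ] M [-0.145  0.505  0.552] grip 0.13 59.0 q6 2.07
```

Still crust; continue.

Call:
play_rows:
  steps: [0,0,0,0,0,0,0.2,0,0,0,0,0,0,0]

```text
t: 8.82
tool_pos: [0.5431, 0.2364, 0.0511]
ee_rot: [0.778, 0.628, 0.0, 0.0]
contact_force: [-2.1, -0.8, 5.4]
grip_width: 0.129
gripper_force: 59.0
```

```bash
python3 st.py
```

```text
t 8.8167 yaw 77.77 pos [0.5431 0.2364 0.0511] F [-2.1 -0.8  5.4] M [-0.143  0.48   0.476] grip 0.129 59.0 q6 2.09
```

Call:
play_rows:
  steps: [0,0,0,0,0,0,0.2,0,0,0,0,0,0,0]

```text
t: 8.98
tool_pos: [0.5431, 0.2363, 0.0511]
ee_rot: [0.784, 0.621, 0.0, 0.0]
contact_force: [-2.6, -1.3, 5.2]
grip_width: 0.132
gripper_force: 59.1
```

```bash
python3 st.py
```

```text
t 8.9833 yaw 76.78 pos [0.5431 0.2363 0.0511] F [-2.6 -1.3  5.2] M [-0.22   0.377  0.553] grip 0.132 59.1 q6 2.11
```

Call:
play_rows:
  steps: [0,0,0,0,0,0,0.2,0,0,0,0,0,0,0]

```text
t: 9.15
tool_pos: [0.5431, 0.2364, 0.0512]
ee_rot: [0.789, 0.614, 0.0, 0.0]
contact_force: [-2.2, -0.7, 5.3]
grip_width: 0.131
gripper_force: 59.5
```

```bash
python3 st.py
```

```text
t 9.15 yaw 75.80 pos [0.5431 0.2364 0.0512] F [-2.2 -0.7  5.3] M [-0.172  0.415  0.687] grip 0.131 59.5 q6 2.12
```

Call:
play_rows:
  steps: [0,0,0,0,0,0,0.2,0,0,0,0,0,0,0]

```text
t: 9.32
tool_pos: [0.5431, 0.2363, 0.0511]
ee_rot: [0.794, 0.608, 0.0, 0.0]
contact_force: [-1.1, -1.1, 5.8]
grip_width: 0.127
gripper_force: 60.2
```

```bash
python3 st.py
```

```text
t 9.3167 yaw 74.83 pos [0.5431 0.2363 0.0511] F [-1.1 -1.1  5.8] M [-0.172  0.409  0.868] grip 0.127 60.2 q6 2.14
```

Call:
play_rows:
  steps: [0,0,0,0,0,0,-0.6,0,0,0,0,0,0,-1,0,0,0,0,0,0,-1,0,0,0,0,0,0,-1,0,0,0,0,0,0,-1,0,0,0,0,0,0,-1,0,0,0,0,0,0,-0.84,0,0,0,0,0,0,0]

```text
t: 9.98
tool_pos: [0.5431, 0.2365, 0.0512]
ee_rot: [0.595, 0.804, 0.0, -0.0]
contact_force: [-2.9, 0.4, 4.2]
grip_width: 0.13
gripper_force: 59.0
```

```bash
python3 st.py
```

```text
t 9.9833 yaw 106.98 pos [0.5431 0.2365 0.0512] F [-2.9  0.4  4.2] M [-0.008  0.433 -0.374] grip 0.13 59.0 q6 1.58
```

Call:
play_rows:
  steps: [0,0,0,0,0,0,-0.3,0,0,0,0,0,0,0]

```text
t: 10.15
tool_pos: [0.5431, 0.2365, 0.0511]
ee_rot: [0.585, 0.811, 0.0, -0.0]
contact_force: [-2.6, -0.4, 4.9]
grip_width: 0.128
gripper_force: 59.1
```

```bash
python3 st.py
```

```text
t 10.15 yaw 108.38 pos [0.5431 0.2365 0.0511] F [-2.6 -0.4  4.9] M [-0.016  0.507 -0.465] grip 0.128 59.1 q6 1.55
```

Call:
play_rows:
  steps: [0,0,0,0,0,0,-0.3,0,0,0,0,0,0,0]

```text
t: 10.32
tool_pos: [0.5431, 0.2365, 0.0512]
ee_rot: [0.574, 0.819, 0.0, -0.0]
contact_force: [-1.6, -0.3, 4.6]
grip_width: 0.13
gripper_force: 59.2
```

```bash
python3 st.py
```

```text
t 10.3167 yaw 109.88 pos [0.5431 0.2365 0.0512] F [-1.6 -0.3  4.6] M [-0.011  0.523 -0.486] grip 0.13 59.2 q6 1.53
```

Call:
play_rows:
  steps: [0,0,0,0,0,0,-0.2,0,0,0,0,0,0,0]

```text
t: 10.48
tool_pos: [0.5431, 0.2365, 0.0511]
ee_rot: [0.567, 0.823, 0.0, -0.0]
contact_force: [-2.1, -0.3, 5.1]
grip_width: 0.129
gripper_force: 59.1
```

```bash
python3 st.py
```

```text
t 10.4833 yaw 110.86 pos [0.5431 0.2365 0.0511] F [-2.1 -0.3  5.1] M [ 0.002  0.48  -0.461] grip 0.129 59.1 q6 1.51
```

Call:
play_rows:
  steps: [0,0,0,0,0,0,-0.2,0,0,0,0,0,0,0]

```text
t: 10.65
tool_pos: [0.5431, 0.2365, 0.0512]
ee_rot: [0.56, 0.828, 0.0, -0.0]
contact_force: [-2.6, 1.0, 4.6]
grip_width: 0.129
gripper_force: 59.1
```

```bash
python3 st.py
```

```text
t 10.65 yaw 111.86 pos [0.5431 0.2365 0.0512] F [-2.6  1.   4.6] M [ 0.072  0.48  -0.552] grip 0.129 59.1 q6 1.49
```

Call:
play_rows:
  steps: [0,0,0,0,0,0,-0.2,0,0,0,0,0,0,0]

```text
t: 10.82
tool_pos: [0.5431, 0.2365, 0.0512]
ee_rot: [0.553, 0.833, 0.0, -0.0]
contact_force: [-1.3, 0.9, 4.6]
grip_width: 0.128
gripper_force: 59.5
```

```bash
python3 st.py
```

```text
t 10.8167 yaw 112.85 pos [0.5431 0.2365 0.0512] F [-1.3  0.9  4.6] M [-0.009  0.497 -0.586] grip 0.128 59.5 q6 1.48
```

Call:
play_rows:
  steps: [0,0,0,0,0,0,-0.2,0,0,0,0,0,0,0]

```text
t: 10.98
tool_pos: [0.5431, 0.2365, 0.0512]
ee_rot: [0.546, 0.838, 0.0, -0.0]
contact_force: [-2.7, 0.8, 5.6]
grip_width: 0.132
gripper_force: 60.2
```

```bash
python3 st.py
```

```text
t 10.9833 yaw 113.82 pos [0.5431 0.2365 0.0512] F [-2.7  0.8  5.6] M [ 0.066  0.556 -0.764] grip 0.132 60.2 q6 1.46
```

Call:
play_rows:
  steps: [0,0,0,0,0,0,-0.06,0,0,0,0,0,0,0.6,0,0,0,0,0,0,1,0,0,0,0,0,0,1,0,0,0,0,0,0,1,0,0,0,0,0,0,1,0,0,0,0,0,0,1,0,0,0,0,0,0,1]

```text
t: 11.65
tool_pos: [0.5431, 0.2364, 0.0511]
ee_rot: [0.76, 0.649, 0.0, 0.0]
contact_force: [-1.4, -0.9, 4.8]
grip_width: 0.133
gripper_force: 58.9
```

Call:
play_rows:
  steps: [0,0,0,0,0,0,1,0,0,0,0,0,0,0,0,0,0,0,0,0,0.2,0,0,0,0,0,0,0]

```text
t: 11.98
tool_pos: [0.5431, 0.2363, 0.0511]
ee_rot: [0.792, 0.611, 0.0, 0.0]
contact_force: [-2.1, -1.1, 5.4]
grip_width: 0.124
gripper_force: 59.1
```

```bash
python3 st.py
```

```text
t 11.9833 yaw 75.27 pos [0.5431 0.2363 0.0511] F [-2.1 -1.1  5.4] M [-0.157  0.416  0.491] grip 0.124 59.1 q6 2.13
```

Call:
play_rows:
  steps: [0,0,0,0,0,0,0.2,0,0,0,0,0,0,0]

```text
t: 12.15
tool_pos: [0.5431, 0.2363, 0.0512]
ee_rot: [0.797, 0.604, 0.0, 0.0]
contact_force: [-1.8, -0.4, 5.4]
grip_width: 0.128
gripper_force: 59.1
```

```bash
python3 st.py
```

```text
t 12.15 yaw 74.27 pos [0.5431 0.2363 0.0512] F [-1.8 -0.4  5.4] M [-0.149  0.482  0.54 ] grip 0.128 59.1 q6 2.15
```

Call:
play_rows:
  steps: [0,0,0,0,0,0,0.2,0,0,0,0,0,0,0]

```text
t: 12.32
tool_pos: [0.5431, 0.2363, 0.0512]
ee_rot: [0.802, 0.597, 0.0, 0.0]
contact_force: [-2.2, -1.1, 5.1]
grip_width: 0.13
gripper_force: 59.2
```

```bash
python3 st.py
```

```text
t 12.3167 yaw 73.28 pos [0.5431 0.2363 0.0512] F [-2.2 -1.1  5.1] M [-0.115  0.461  0.502] grip 0.13 59.2 q6 2.17
```

Call:
play_rows:
  steps: [0,0,0,0,0,0,0.2,0,0,0,0,0,0,0]

```text
t: 12.48
tool_pos: [0.5431, 0.2363, 0.0512]
ee_rot: [0.807, 0.59, 0.0, 0.0]
contact_force: [-0.8, -0.9, 5.3]
grip_width: 0.128
gripper_force: 59.5
```

```bash
python3 st.py
```

```text
t 12.4833 yaw 72.31 pos [0.5431 0.2363 0.0512] F [-0.8 -0.9  5.3] M [-0.148  0.439  0.746] grip 0.128 59.5 q6 2.18
```

Call:
play_rows:
  steps: [0,0,0,0,0,0,0.12,0,0,0,0,0,0,0]

```text
t: 12.65
tool_pos: [0.5431, 0.2363, 0.0511]
ee_rot: [0.81, 0.586, 0.0, 0.0]
contact_force: [-2.3, -0.7, 4.3]
grip_width: 0.123
gripper_force: 59.9
```

```bash
python3 st.py
```

```text
t 12.65 yaw 71.73 pos [0.5431 0.2363 0.0511] F [-2.3 -0.7  4.3] M [-0.184  0.43   0.859] grip 0.123 59.9 q6 2.19
```

Call:
play_rows:
  steps: [0,0,0,0,0,0,-0.6,0,0,0,0,0,0,-1,0,0,0,0,0,0,-1,0,0,0,0,0,0,-1,0,0,0,0,0,0,-1,0,0,0,0,0,0,-1,0,0,0,0,0,0,-1,0,0,0,0,0,0,-1]

```text
t: 13.32
tool_pos: [0.5431, 0.2364, 0.0511]
ee_rot: [0.575, 0.818, 0.0, 0.0]
contact_force: [-2.5, 0.2, 4.8]
grip_width: 0.13
gripper_force: 58.9
```

Call:
play_rows:
  steps: [0,0,0,0,0,0,-0.5,0,0,0,0,0,0,0]

```text
t: 13.48
tool_pos: [0.5431, 0.2365, 0.0512]
ee_rot: [0.558, 0.83, 0.0, 0.0]
contact_force: [-2.6, 0.3, 5.6]
grip_width: 0.13
gripper_force: 58.9
```

```bash
python3 st.py
```

```text
t 13.4833 yaw 112.19 pos [0.5431 0.2365 0.0512] F [-2.6  0.3  5.6] M [ 0.014  0.462 -0.015] grip 0.13 58.9 q6 1.49
```

Call:
play_rows:
  steps: [0,0,0,0,0,0,-0.2,0,0,0,0,0,0,0]

```text
t: 13.65
tool_pos: [0.5431, 0.2365, 0.0512]
ee_rot: [0.551, 0.835, 0.0, 0.0]
contact_force: [-1.9, 0.2, 5.2]
grip_width: 0.127
gripper_force: 58.9
```

```bash
python3 st.py
```

```text
t 13.65 yaw 113.13 pos [0.5431 0.2365 0.0512] F [-1.9  0.2  5.2] M [-0.055  0.463 -0.08 ] grip 0.127 58.9 q6 1.47
```

Call:
play_rows:
  steps: [0,0,0,0,0,0,-0.3,0,0,0,0,0,0,0]

```text
t: 13.82
tool_pos: [0.5431, 0.2364, 0.0511]
ee_rot: [0.54, 0.842, 0.0, 0.0]
contact_force: [-2.8, -0.3, 5.5]
grip_width: 0.131
gripper_force: 58.9
```

```bash
python3 st.py
```

```text
t 13.8167 yaw 114.65 pos [0.5431 0.2364 0.0511] F [-2.8 -0.3  5.5] M [-0.013  0.444 -0.052] grip 0.131 58.9 q6 1.44
```

Call:
play_rows:
  steps: [0,0,0,0,0,0,-0.3,0,0,0,0,0,0,0]

```text
t: 13.98
tool_pos: [0.5431, 0.2365, 0.0512]
ee_rot: [0.529, 0.849, 0.0, 0.0]
contact_force: [-2.5, 0.7, 4.3]
grip_width: 0.128
gripper_force: 58.9
```

```bash
python3 st.py
```

```text
t 13.9833 yaw 116.15 pos [0.5431 0.2365 0.0512] F [-2.5  0.7  4.3] M [-0.082  0.44  -0.011] grip 0.128 58.9 q6 1.42
```

Call:
play_rows:
  steps: [0,0,0,0,0,0,-0.3,0,0,0,0,0,0,-0.3,0,0,0,0,0,0,0]

```text
t: 14.23
tool_pos: [0.5431, 0.2365, 0.0512]
ee_rot: [0.506, 0.862, 0.0, 0.0]
contact_force: [-2.5, 0.6, 6.1]
grip_width: 0.125
gripper_force: 58.9
```

```bash
python3 st.py
```

```text
t 14.2333 yaw 119.15 pos [0.5431 0.2365 0.0512] F [-2.5  0.6  6.1] M [-0.016  0.437 -0.072] grip 0.125 58.9 q6 1.37
```

Call:
play_rows:
  steps: [0,0,0,0,0,0,-0.3,0,0,0,0,0,0,-0.3,0,0,0,0,0,0,0]

```text
t: 14.48
tool_pos: [0.5431, 0.2365, 0.0511]
ee_rot: [0.484, 0.875, 0.0, 0.0]
contact_force: [-1.8, -0.2, 4.9]
grip_width: 0.131
gripper_force: 58.9
```

```bash
python3 st.py
```

```text
t 14.4833 yaw 122.16 pos [0.5431 0.2365 0.0511] F [-1.8 -0.2  4.9] M [-0.017  0.451 -0.058] grip 0.131 58.9 q6 1.31
```

Call:
play_rows:
  steps: [0,0,0,0,0,0,-0.7,0,0,0,0,0,0,-0.7,0,0,0,0,0,0,-0.7,0,0,0,0,0,0,-0.7,0,0,0,0,0,0,-0.7,0,0,0,0,0,0,0]

```text
t: 14.98
tool_pos: [0.5431, 0.2365, 0.0511]
ee_rot: [0.344, 0.939, 0.0, 0.0]
contact_force: [-2.1, 0.1, 5.8]
grip_width: 0.129
gripper_force: 58.9
```

```bash
python3 st.py
```

```text
t 14.9833 yaw 139.72 pos [0.5431 0.2365 0.0511] F [-2.1  0.1  5.8] M [0.001 0.535 0.01 ] grip 0.129 58.9 q6 1.01
```

Call:
play_rows:
  steps: [0,0,0,0,0,0,-0.7,0,0,0,0,0,0,-0.7,0,0,0,0,0,0,-0.7,0,0,0,0,0,0,-0.7,0,0,0,0,0,0,-0.7,0,0,0,0,0,0,0]

```text
t: 15.48
tool_pos: [0.543, 0.2365, 0.0512]
ee_rot: [0.197, 0.98, 0.0, 0.0]
contact_force: [-1.9, -0.5, 6.5]
grip_width: 0.13
gripper_force: 58.9
```

```bash
python3 st.py
```

```text
t 15.4833 yaw 157.23 pos [0.543  0.2365 0.0512] F [-1.9 -0.5  6.5] M [ 0.014  0.55  -0.034] grip 0.13 58.9 q6 0.7
```

Call:
play_rows:
  steps: [0,0,0,0,0,0,-0.7,0,0,0,0,0,0,-0.7,0,0,0,0,0,0,-0.7,0,0,0,0,0,0,-0.7,0,0,0,0,0,0,0]

```text
t: 15.9
tool_pos: [0.543, 0.2365, 0.0511]
ee_rot: [0.077, 0.997, 0.0, 0.0]
contact_force: [-2.8, -1.0, 5.2]
grip_width: 0.129
gripper_force: 58.9
```

```bash
python3 st.py
```

```text
t 15.9 yaw 171.23 pos [0.543  0.2365 0.0511] F [-2.8 -1.   5.2] M [0.024 0.51  0.011] grip 0.129 58.9 q6 0.46
```

Call:
play_rows:
  steps: [85,0,0,0,0,0,0,85,0,0,0,0,0,0,85,0,0,0,0,0,0,85,0,0,0,0,0,0,85,0,0,0,0,0,0,85,0,0,0,0,0,0,85,0,0,0,0,0,0]

```text
t: 16.48
tool_pos: [0.5431, 0.2362, 0.05]
ee_rot: [0.078, 0.997, -0.0, -0.0]
contact_force: [-0.2, -0.4, -0.1]
grip_width: 0.991
gripper_force: 0.0
```

Call:
play_rows:
  steps: [85,0,0,-0.6,0,0,0,85,0,0,-0.9,0,0,0,85,0,0,-0.9,0,0,0,85,-0.125,-0.6,0,0,0,0,85,-0.125,-0.6,0,0,0,0,85,-0.125,-0.6,0,0,0,0,85,-0.125,-0.6,0,0,0,0,85,0,0,0,0,0,0]

```text
t: 17.15
tool_pos: [0.5483, 0.1346, 0.1462]
ee_rot: [0.08, 0.997, -0.001, 0.0]
contact_force: [-0.2, 0.1, 0.5]
grip_width: 0.998
gripper_force: 0.0
```

```bash
python3 st.py; python3 - <<'E'
from rig import arm
from h import *
c=arm.camera_params("wrist");p,d=arm.read_camera("wrist")
np.savez("pics/w1.npz",p=p,d=d,K=c["mtx"],T=c["cam_to_world"])
cv2.imwrite("pics/w1.png",p[:,:,::-1])
p,d=arm.read_camera("scene");cv2.imwrite("pics/s1.png",cv2.resize(p[130:260,200:460,::-1],None,fx=3,fy=3))
E
```

```text
t 17.15 yaw 170.87 pos [0.5483 0.1346 0.1462] F [-0.2  0.1  0.5] M [ 0.028 -0.013 -0.003] grip 0.998 0.0 q6 0.29
```

View pics/w1.png

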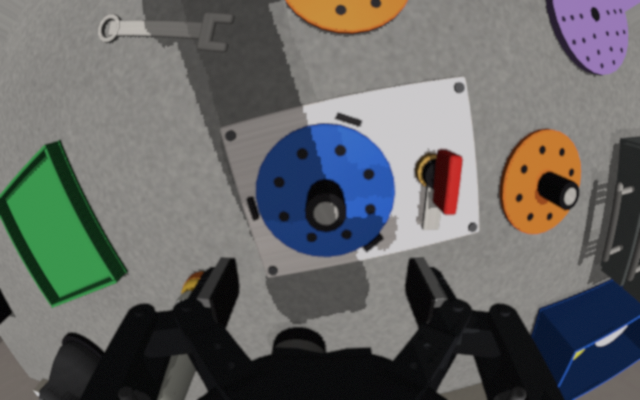

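View pics/s1.png

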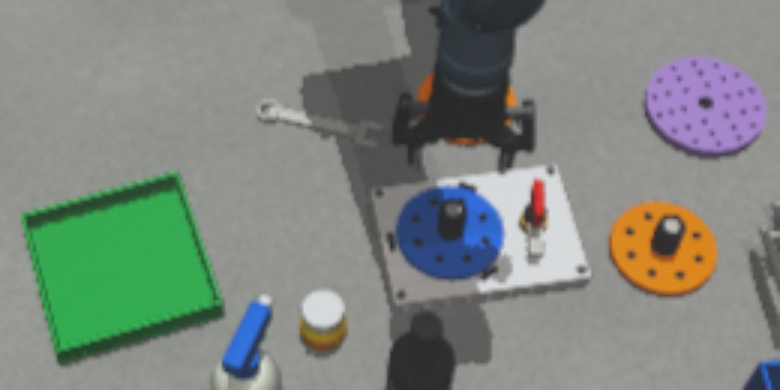

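The wrist view shows the catch at (445,182) turned open with its keeper (430,215) off the plate, and the plate at (325,190) still in its seat with its hub at (325,210). I'm refining the hub and tray positions.

```bash
python3 - <<'E'
from h import *
z=np.load("pics/w1.npz");W=fcloud(z['d'],z['K'],z['T'])
h=cv2.cvtColor(z['p'],cv2.COLOR_RGB2HSV);H,S,V=h[...,0],h[...,1],h[...,2]
near=np.hypot(W[...,0]-.549,W[...,1]-.137)<.08
b=np.zeros((400,640),bool);b[100:260,230:410]=1
P=W[b&near];Q=P[abs(P[:,2]-.074)<.006];print('hub',len(Q),np.median(Q,0),rect(Q))
P=W[(H>100)&(H<122)&(S>140)&near&b];P=P[abs(P[:,2]-.032)<.006];print('blue',np.median(P[:,2]),rect(P))
E
```

```text
hub 1361 [0.5478536  0.13771335 0.07370129] [array([548.9, 137.6]), array([31.6, 31.3]), np.float64(23.1)]
blue 0.03159367139760913 [array([548.5, 138. ]), array([121.5, 121.5]), np.float64(62.6)]
```

Call:
play_rows:
  steps: [85,0,0.078,0.4,0,0,0,85,0,0,0.8,0,0,0,85,0,0,0.8,0,0,0,85,0,0,0.5,0,0,0,85,0,0,0.15,0,0,0,85,0,0,0,0,0,0]

```text
t: 17.75
tool_pos: [0.5465, 0.1421, 0.0382]
ee_rot: [0.077, 0.997, -0.0, -0.002]
contact_force: [-0.2, 0.2, 0.4]
grip_width: 0.997
gripper_force: 0.0
```

```bash
python3 st.py
```

```text
t 17.75 yaw 171.18 pos [0.5465 0.1421 0.0382] F [-0.2  0.2  0.4] M [ 0.024  0.001 -0.034] grip 0.997 0.0 q6 0.3
```

Call:
play_rows:
  steps: [30,0,0,0,0,0,0,20,0,0,0,0,0,0,10,0,0,0,0,0,0,10,0,0,0,0,0,0,10,0,0,0,0,0,0,10,0,0,0,0,0,0,10,0,0,0,0,0,0,10,0,0,0,0,0,0]

```text
t: 18.42
tool_pos: [0.5498, 0.1411, 0.0417]
ee_rot: [0.078, 0.997, -0.0, 0.001]
contact_force: [-0.7, -0.6, 4.9]
grip_width: 0.362
gripper_force: 59.5
```

```bash
python3 st.py
```

```text
t 18.4167 yaw 171.09 pos [0.5498 0.1411 0.0417] F [-0.7 -0.6  4.9] M [-0.43   0.152  0.062] grip 0.362 59.5 q6 0.3
```

Call:
play_rows:
  steps: [10,0,0,-0.1,0,0,0,10,0,0,-0.3,0,0,0,10,0,0,-0.5,0,0,0,10,0,0,-0.7,0,0,0,10,0,0,-0.7,0,0,0,10,0,0,-0.5,0,0,0,10,0,0,-0.2,0,0,0,10,0,0,0,0,0,0]

```text
t: 19.08
tool_pos: [0.5499, 0.1417, 0.1622]
ee_rot: [0.077, 0.997, 0.001, 0.002]
contact_force: [0.2, -0.7, -3.4]
grip_width: 0.357
gripper_force: 59.8
```

```bash
python3 st.py
```

```text
t 19.0833 yaw 171.11 pos [0.5499 0.1417 0.1622] F [ 0.2 -0.7 -3.4] M [-0.009  0.018 -0.039] grip 0.357 59.8 q6 0.3
```

Plate lifted (about 0.35 kg on the wrist). Now carry it over to the tray.

Call:
play_rows:
  steps: [10,-0.03,-0.2,0,0,0,0,10,-0.07,-0.45,0,0,0,0,10,-0.105,-0.68,0,0,0,0,10,-0.105,-0.68,0,0,0,0,10,-0.105,-0.68,0,0,0,0,10,-0.105,-0.68,0,0,0,0,10,-0.105,-0.68,0,0,0,0,10,-0.105,-0.68,0,0,0,0]

```text
t: 19.75
tool_pos: [0.5459, -0.0515, 0.1575]
ee_rot: [0.078, 0.997, 0.0, -0.002]
contact_force: [0.5, 0.0, -2.5]
grip_width: 0.356
gripper_force: 59.9
```

Call:
play_rows:
  steps: [10,-0.105,-0.68,0,0,0,0,10,-0.105,-0.68,0,0,0,0,10,-0.105,-0.68,0,0,0,0,10,-0.105,-0.68,0,0,0,0,10,-0.105,-0.68,0,0,0,0,10,-0.105,-0.68,0,0,0,0,10,-0.1,-0.5,0,0,0,0,10,-0.035,-0.23,0,0,0,0]

```text
t: 20.42
tool_pos: [0.5468, -0.2476, 0.1574]
ee_rot: [0.079, 0.997, 0.0, -0.002]
contact_force: [0.6, 0.5, -3.3]
grip_width: 0.357
gripper_force: 60.1
```

Call:
play_rows:
  steps: [10,0,0,0,0,0,0,10,0,0,0,0,0,0]

```text
t: 20.58
tool_pos: [0.5475, -0.2442, 0.1585]
ee_rot: [0.078, 0.997, 0.001, -0.001]
contact_force: [0.4, 0.9, -2.9]
grip_width: 0.359
gripper_force: 60.1
```

```bash
python3 st.py; python3 - <<'E'
from rig import arm
from h import *
for n in("top","scene"):
    p,d=arm.read_camera(n);c=arm.camera_params(n);W=cloud(p,d,c["mtx"],c["cam_to_world"])
    h=cv2.cvtColor(p,cv2.COLOR_RGB2HSV)
    m=(h[...,0]>100)&(h[...,0]<122)&(h[...,1]>140)&(d>0)&(np.hypot(W[...,0]-.55,W[...,1]+.245)<.09);P=W[m]
    if len(P)>20:print(n,len(P),np.median(P[:,2]),rect(P))
cv2.imwrite("pics/s2.png",cv2.resize(p[130:270,180:380,::-1],None,fx=3,fy=3))
E
```

```text
t 20.5833 yaw 171.07 pos [ 0.5475 -0.2442  0.1585] F [ 0.4  0.9 -2.9] M [ 0.086 -0.017 -0.002] grip 0.359 60.1 q6 -0.37
top 386 0.14829138067357173 [array([ 554.8, -208.9]), array([ 58.1, 115.8]), np.float64(78.2)]
scene 646 0.15082744092530065 [array([ 555.3, -247. ]), array([124. , 108.5]), np.float64(74.4)]
```

View pics/s2.png

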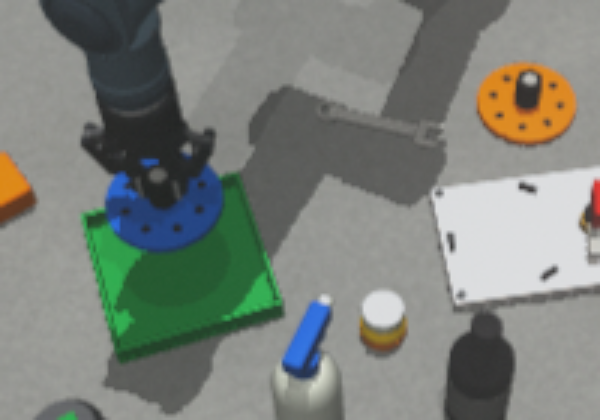

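Call:
play_rows:
  steps: [10,0,0,0.3,0,0,0,10,0,0,0.6,0,0,0,10,0,0,0.7,0,0,0,10,0,0,0.7,0,0,0,10,0,0,0.5,0,0,0,10,0,0,0.2,0,0,0,10,0,0,0,0,0,0,10,0,0,0,0,0,0]

```text
t: 21.35
tool_pos: [0.5489, -0.2441, 0.0406]
ee_rot: [0.077, 0.997, 0.0, 0.0]
contact_force: [0.6, -0.2, -3.0]
grip_width: 0.356
gripper_force: 60.1
```

Call:
play_rows:
  steps: [10,0,0,0.08,0,0,0,10,0,0,0.08,0,0,0,10,0,0,0.05,0,0,0,10,0,0,0,0,0,0]

```text
t: 21.68
tool_pos: [0.5489, -0.245, 0.032]
ee_rot: [0.077, 0.997, -0.0, 0.0]
contact_force: [1.1, -0.3, -4.1]
grip_width: 0.359
gripper_force: 60.1
```

```bash
python3 st.py
```

```text
t 21.6833 yaw 171.11 pos [ 0.5489 -0.245   0.032 ] F [ 1.1 -0.3 -4.1] M [ 0.072  0.02  -0.007] grip 0.359 60.1 q6 -0.37
```

Call:
play_rows:
  steps: [10,0,0,0.05,0,0,0,10,0,0,0.04,0,0,0,10,0,0,0,0,0,0]

```text
t: 21.93
tool_pos: [0.5484, -0.2448, 0.0278]
ee_rot: [0.078, 0.997, 0.0, -0.0]
contact_force: [0.6, -0.7, -3.4]
grip_width: 0.355
gripper_force: 60.1
```

Call:
play_rows:
  steps: [10,0,0,0.025,0,0,0,10,0,0,0,0,0,0]

```text
t: 22.1
tool_pos: [0.5486, -0.2449, 0.027]
ee_rot: [0.078, 0.997, -0.0, 0.0]
contact_force: [0.3, -0.2, -3.8]
grip_width: 0.356
gripper_force: 60.1
```

Call:
play_rows:
  steps: [10,0,0,0.025,0,0,0,10,0,0,0,0,0,0]

```text
t: 22.27
tool_pos: [0.5487, -0.2449, 0.0268]
ee_rot: [0.078, 0.997, -0.0, 0.0]
contact_force: [-2.5, 0.7, 3.3]
grip_width: 0.359
gripper_force: 60.7
```

Contact with the tray floor. Release and retreat.

Call:
play_rows:
  steps: [40,0,0,0,0,0,0,50,0,0,0,0,0,0,70,0,0,0,0,0,0,85,0,0,0,0,0,0,85,0,0,0,0,0,0,85,0,0,0,0,0,0,85,0,0,0,0,0,0,85,0,0,0,0,0,0]

```text
t: 22.93
tool_pos: [0.5486, -0.2449, 0.0261]
ee_rot: [0.077, 0.997, -0.0, 0.0]
contact_force: [-0.3, 0.5, 1.1]
grip_width: 0.996
gripper_force: 0.0
```

Call:
play_rows:
  steps: [85,0,0,-0.3,0,0,0,85,0,0,-0.6,0,0,0,85,0,0,-0.8,0,0,0,85,0,0,-0.8,0,0,0,85,0,0,-0.8,0,0,0,85,0,0,-0.6,0,0,0,85,0,0,0,0,0,0,85,0,0,0,0,0,0]

```text
t: 23.6
tool_pos: [0.5499, -0.2456, 0.184]
ee_rot: [0.077, 0.997, -0.001, 0.002]
contact_force: [0.3, -0.7, -0.3]
grip_width: 1.002
gripper_force: 0.0
```

```bash
python3 st.py; python3 - <<'E'
from rig import arm
from h import *
c=arm.camera_params("wrist");p,d=arm.read_camera("wrist");W=fcloud(d,c["mtx"],c["cam_to_world"])
h=cv2.cvtColor(p,cv2.COLOR_RGB2HSV);near=np.hypot(W[...,0]-.549,W[...,1]+.245)<.09
P=W[(h[...,0]>100)&(h[...,0]<122)&(h[...,1]>140)&near];P=P[abs(P[:,2]-.017)<.01]
A=np.c_[P[:,:2],np.ones(len(P))];print(np.median(P,0),rect(P),np.linalg.lstsq(A,P[:,2],rcond=None)[0])
p,d=arm.read_camera("scene");cv2.imwrite("pics/s3.png",cv2.resize(p[130:290,180:460,::-1],None,fx=2.8,fy=2.8))
E
```

```text
t 23.6 yaw 171.11 pos [ 0.5499 -0.2456  0.184 ] F [ 0.3 -0.7 -0.3] M [-0.015 -0.004  0.037] grip 1.002 0.0 q6 -0.37
[ 0.54089099 -0.2429098   0.01658203] [array([ 548.8, -244.4]), array([122.9, 122.8]), np.float64(37.4)] [0.00129745 0.00067713 0.01606486]
```

View pics/s3.png

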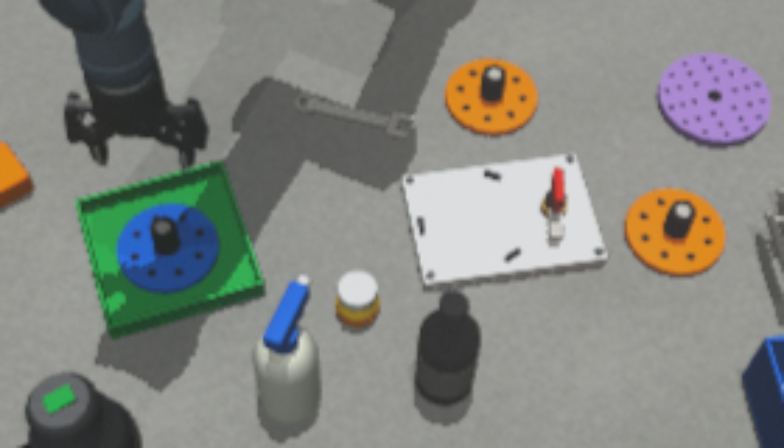

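The plate (168,247) lies flat in the middle of the tray, and the catch (555,200) is open. Handing in.

```bash
python3 -c "
from rig import arm
print(arm.hand_in())"
```

```text
the job is handed in; nothing more can be done
None
```

The job is handed in: the catch came loose after four half strokes and stands open at about 1.35 rad, and the plate lies flat within a few millimetres of the tray's centre. The highest torque I read was 0.87 N m (1.2 damages the stem), it took about 24 s, nothing else looked moved in the last picture, and hand-in returned no verdict.

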